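# Check a brass-bushed bore with a stepped go / no-go plug gauge

### The job

Check the bore of the brass bushing with the green-handled stepped plug gauge: take the gauge from the wooden rack, lower it into the brass bore (do not drop it in) until its slim go section is fully home, then push it down gently, with about 10 N for half a second, to confirm that the thicker red-ringed no-go section refuses to enter. Let go and leave the gauge standing upright in the brass bore, and leave the blue-handled gauge in the rack.

Things in the scene. Friction and masses are not known exactly. Their poses are not given: they have to be found in the camera images.
- green_gauge_grip (a point): middle of the round green handle (28 mm diameter, 70 mm long, upright) of the right gauge, on its axis, z up along the gauge. Below this point: handle to 35 mm, no-go section (50 mm diameter, red ring) from 35 to 50 mm, go section (34 mm diameter) from 50 to 95 mm, its last 12 mm tapering to 22 mm. The handle ends 35 mm above this point
- green_gauge: the same gauge, about 0.25 kg; origin at the centre of its lower tip, 95 mm below the middle of the handle; z up along the gauge. At the start it hangs upright by its no-go shoulder in one of the two 44 mm holes (either one) of a fixed wooden rack, 85 x 185 x 55 mm; the holes are 100 mm apart
- blue_gauge_grip (a point): middle of the handle of the other gauge, which has the same heights and handle size but has a blue handle, a 40 mm go section and a 52 mm no-go section; it belongs to another bore and stays in the rack's other hole; its handle top is 140 mm above the bench, so carry the green one clear of it
- brass_block_mouth (a point): centre of the bore's mouth, level with the top face of the brass bushing, 63 mm above the bench. The bore is upright, 39 mm in diameter, open right down to the bench; the bushing is 54 mm across. With the go section fully home the no-go shoulder rests on the bushing and the middle of the gauge's handle is 50 mm above this point
- brass_block: fixed aluminium block, 85 x 85 x 60 mm, that holds the brass bushing (3 mm proud of the block); origin under its centre on the bench, z up. A second block that looks alike holds a dark steel bushing with a 46 mm bore and is not to be used.
Things that resemble listed ones, but are neither listed nor needed, are in the scene too. What is shaped like the green_gauge but orange or purple is not meant.

How it is judged (in metres and radians):
On the way, in this order (a step that is already met when the one before it is completed fails the run):
1. the go section of the green gauge has been lowered, still held by the fingers, more than 20 mm into the brass bore (z of green_gauge_grip in the frame of brass_block_mouth below 0.075 m and horizontal distance between green_gauge_grip and brass_block_mouth below 0.015 m and angle between green_gauge's own z axis and vertical below 0.26 rad and contact force between the fingers and green_gauge above 0.5 N).
2. with the go section fully home, the gauge is pushed down on the bushing with more than 4 N (its weight is under 3 N) and the no-go section stays out (z of green_gauge_grip in the frame of brass_block_mouth between 0.044 and 0.056 m and horizontal distance between green_gauge_grip and brass_block_mouth below 0.012 m and contact force between green_gauge and brass_block above 4 N), for 0.2 s.
At the end, for the whole second after the job is handed in: The green gauge stands at rest and released in the brass bore, upright within 10 degrees, the middle of its handle within 12 mm of the bore's axis and 50 mm (within 6 mm) above the mouth, that is with the no-go shoulder resting on the bushing; the blue gauge is within 30 mm of where it stood (z of green_gauge_grip in the frame of brass_block_mouth between 0.044 and 0.056 m and horizontal distance between green_gauge_grip and brass_block_mouth below 0.012 m and angle between green_gauge's own z axis and vertical below 0.17 rad and linear speed of green_gauge below 0.02 m/s and distance of blue_gauge_grip from where it was at the start of the episode below 0.03 m); the robot touches nothing.
It fails at once if the gauge is forced: more than 60 N between it and the brass block (contact force between green_gauge and brass_block above 60 N).
It fails at once if the blue gauge is taken out of the rack or moved more than 30 mm (distance of blue_gauge_grip from where it was at the start of the episode above 0.03 m).
It also fails if it takes over 38 s, if anything falls off the work surface, if the arm or the gripper's body presses on something with over 40 N, if the wrist force passes 120 N, or if a joint passes its speed limit or range.

### The arm

A 6-joint arm with a two-finger parallel gripper is mounted at the origin on a cart in front of the work surface, level with it; the furniture and walls round the work are solid. World frame = base frame: x ahead of the robot, y to its left, z up, the work surface at z = 0. Lengths are in mm, angles in rad, forces in N, time in s.
With the tool pointing down it reaches from about 275 to 825 mm from the base axis. Payload 5.2 kg.
Tool frame: the origin (TCP) lies midway between the tips of the shut fingers; the grasp point (between the pads) lies 19 mm behind it; x points along the fingers, y is the direction in which the jaws open and shut, and the axes are right-handed (so a half turn about x gives the same grasp; the last joint's range is limited). The gripper opens to 93 mm and grips with 3 to 60 N. Pads are 15 mm wide; open, the fingers measure 128 mm over their backs; the gripper's body (75 mm by 188 mm) begins 65 mm behind the grasp point.
Start: joints at [1.118, 0.259, 1.535, -0, 1.348, -0.203], TCP at [135.943, 532.939, 218.653] pointing down, gripper open.
Joint ranges: [-3.14, 3.14], [-0.91, 2.08], [0.19, 2.58], [-1.22, 4.36], [0.22, 2.71], [-3.12, 3.12]. Speed limits (rad/s): [2.57, 2.57, 3.14, 3.14, 3.14, 3.14].

### API

Orientations are given as a rotation vector (axis times angle).
In Python, from rig import manip gives the robot as it stands.
- The arm moves only by the tool jog_arm, never from a script. Its argument "series" is a list of rows, each a list of 7 numbers: the finger opening in mm, from 0 to 93, then the shift along the tool's x, y, z scaled (see below), then the turn, a rotation vector about the tool's x, y, z scaled (see below). In form: [[fingers, dx, dy, dz, rx, ry, rz], ...]. A call has 1 to 8 rows; each row is the pose to reach, as a shift and turn from the pose commanded when the call began, along the tool's axes at that moment, turning the shorter way round; what a row does not reach only later rows make up. The controller multiplies each number of a shift by 1 m and each number of a turn by pi rad. A row lasts 1/10 s, in which the tool goes at most 50 mm and 8.59 degrees, less where a joint would pass 70% of its speed; a pose out of reach is approached as far as the arm can. A call with a number of a shift or a turn outside -1 to 1 is refused whole. A call with a gripper value outside its range is refused whole. The fingers move at their own pace and stop on an object; the grip force is fixed at half the most. Time passes only in rows, so rows that repeat a pose let the fingers close. It gives the time, the measured TCP pose, the force and the opening at its end, in the units of the state.
- manip.get_obs(): the state, without advancing time (a new reading comes with each control period).
- manip.capture(name): name is "side" or "top" or "wrist"; returns a dict with "pixels" (384x512x3 uint8, red, green, blue), "mtx" (3x3 intrinsics, pixels), "position" and "orientation" of the camera in the world; the wrist camera has in their place "T_tool_cam" (4x4, takes a point from camera to tool coordinates, whose origin is the TCP and whose axes are the tool frame's). Camera axes: x right, y down, z forward; pixel columns grow to the right and rows downward; lengths in mm; the calibration is good to about 2 mm. The wrist camera is an equidistant fisheye: a pixel r from the principal point sees the ray r / f radians off the axis. A picture is of the moment at which its call begins: read the wrist's pose just before it. There is no depth.
- manip.hand_in(): hands the job in, once; it reports no verdict.
The state is a dict: "t": time; "q": joint angles; "qvel": joint speeds; "tau": joint torques, N m; "tool_pos": TCP position; "tool_rot": TCP orientation; "ft_force": force on the tool from outside, world axes, zero at the start; "wrist_torque": the same for the moment, N m; "gripper_width": opening from 0.0 (shut) to 1.0 (fully open).
Only numpy, scipy, OpenCV 4.12 (cv2) and the standard library are available. Lean on these libraries where they do the work, as an engineer would, in place of code of your own. Each camera call takes 0.05 s, during which the arm holds its last target. There are 200 camera calls.

## Working session

There is one attempt and no reset: what is moved stays moved. The work goes in short steps, Python scripts to look and compute and a tool call to move; the robot and the scene stay as the last step left them, time stands still between calls to the robot, and variables do not carry over. Pictures are saved under pics/ and viewed, about 8 in all and at most 12, crops included, and the job is handed in when it is done.

Besides the shell and the picture viewer there is one more tool, called after "Request:" by a JSON object that holds its "method" and its "body", one argument or row to a line. jog_arm: Moves the arm, as the interface text tells. Its arguments: {"type":"object","properties":{"series":{"type":"array","items":{"type":"array","items":{"type":"number"}}}},"required":["series"]}

```bash
mkdir -p pics; cat > h.py <<'E'
import numpy as np, cv2
from rig import manip
from scipy.spatial.transform import Rotation as R
def rot(o):
    o=np.array(o,float)
    return o if o.shape==(3,3) else (R.from_rotvec(o).as_matrix() if o.size==3 else R.from_quat(o).as_matrix())
def cam(n):
    o=manip.get_obs(); c=manip.capture(n); K=np.array(c['mtx'])
    if n=='wrist':
        T=np.array(c['T_tool_cam']); Rt=rot(o['tool_rot'])
        c['R']=Rt@T[:3,:3]; c['p']=np.array(o['tool_pos'])+Rt@T[:3,3]
    else: c['R']=rot(c['orientation']); c['p']=np.array(c['position'])
    c['K']=K; c['n']=n; return c
def ray(c,u,v):
    K=c['K']; x=(u-K[0,2])/K[0,0]; y=(v-K[1,2])/K[1,1]
    if c['n']=='wrist':
        r=np.hypot(x,y); s=np.sin(r)/max(r,1e-9); d=np.array([x*s,y*s,np.cos(r)])
    else: d=np.array([x,y,1.])
    return c['R']@(d/np.linalg.norm(d))
def hit(c,u,v,z):
    d=ray(c,u,v); return c['p']+d*(z-c['p'][2])/d[2]
def tri(c1,uv1,c2,uv2):
    d1,d2=ray(c1,*uv1),ray(c2,*uv2)
    s=np.linalg.lstsq(np.c_[d1,-d2],c2['p']-c1['p'],rcond=None)[0]
    a,b=c1['p']+s[0]*d1,c2['p']+s[1]*d2
    return (a+b)/2,np.linalg.norm(a-b)
def save(c,n): cv2.imwrite('pics/'+n,c['pixels'][:,:,::-1])
E
python3 - <<'E'
from h import *
print(manip.get_obs())
for n in('side','top','wrist'):
    c=cam(n); save(c,n+'0.png'); np.save(n+'0.npy',c,allow_pickle=True); print(n,c['p'],c['K'].tolist(),c['R'].round(3).tolist(),c.get('orientation'))
E
```

```text
{'t': 0.0, 'q': array([ 1.11818144e+00,  2.59356102e-01,  1.53607563e+00, -6.01123435e-06,
        1.34800875e+00, -2.02791947e-01]), 'qvel': array([-0.0004144 ,  0.00071345,  0.00023121, -0.00157993, -0.00123838,
       -0.00032269]), 'tau': array([-1.51419572e-04, -4.37311721e+01, -2.84005988e+01,  7.18643703e-02,
        4.12570650e-02, -1.63955074e-04]), 'tool_pos': array([135.70754633, 532.42771421, 217.81365864]), 'tool_rot': array([ 0.19475448,  1.56247385, -0.19751164]), 'ft_force': array([0.17470035, 0.46735005, 0.66224068]), 'wrist_torque': array([ 0.01391432, -0.04031282,  0.03214775]), 'gripper_width': 1.000206670444462}
side [467.71221665 867.11674912 710.87251334] [[366.2860755677837, 0.0, 248.98685995764976], [0.0, 366.2860755677837, 184.25906078903736], [0.0, 0.0, 1.0]] [[-0.995, -0.064, 0.07], [-0.094, 0.594, -0.799], [0.009, -0.802, -0.597]] [-0.13763824  2.77348214 -1.39409946]
top [2.85603910e+02 1.39620292e-01 1.37644084e+03] [[427.08107934952704, 0.0, 257.7394376622145], [0.0, 427.08107934952704, 196.3705557805421], [0.0, 0.0, 1.0]] [[0.022, -0.983, 0.181], [-1.0, -0.019, 0.022], [-0.018, -0.182, -0.983]] [-2.13853052  2.09474213 -0.17218308]
wrist [ 53.57796975 554.80784823 383.92443693] [[297.3186396354542, 0.0, 250.55246529985845], [0.0, 297.3186396354542, 187.0883139469179], [0.0, 0.0, 1.0]] [[0.247, 0.924, 0.292], [0.969, -0.235, -0.075], [-0.0, 0.301, -0.953]] None
```

```bash
python3 - <<'E'
import cv2,numpy as np
a=[cv2.imread(f'pics/{n}0.png') for n in('side','top')]
cv2.imwrite('pics/s1.png',cv2.resize(a[0],(768,576),interpolation=2)); cv2.imwrite('pics/t1.png',cv2.resize(a[1],(768,576),interpolation=2))
E
```

```text
(no output)
```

View pics/s1.png

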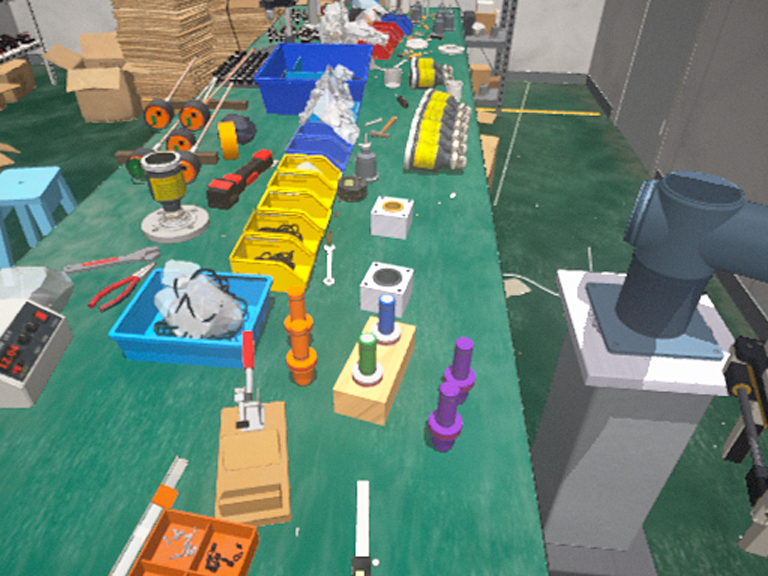

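View pics/t1.png

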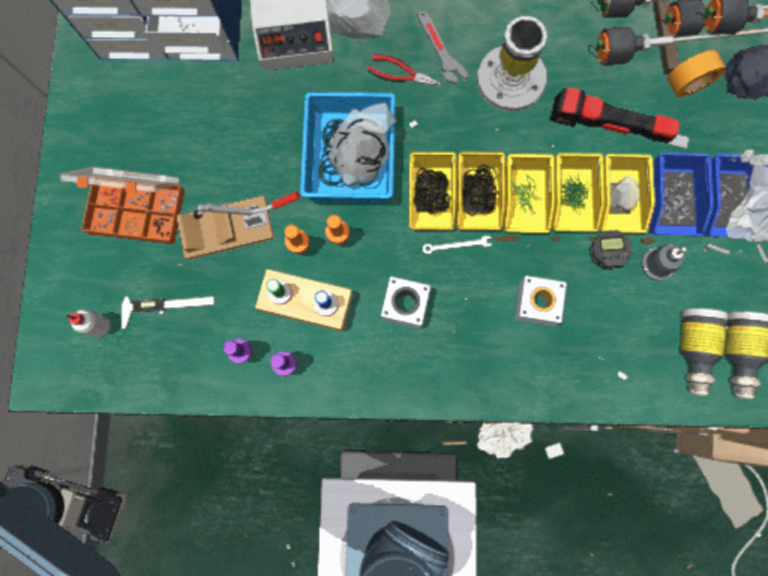

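The side view shows the green handle near (245,227), the brass bore near (262,138) and the steel one at (257,184), all in native pixels. In the top view the green handle is near (184,192) and the brass bore near (361,199). Next I measure them by colour.

```bash
python3 - <<'E'
from h import *
C={n:np.load(n+'0.npy',allow_pickle=True).item() for n in('side','top')}
def blob(c,lo,hi,box):
    x0,y0,x1,y1=box; h=cv2.cvtColor(c['pixels'],cv2.COLOR_RGB2HSV); m=cv2.inRange(h,lo,hi); k=np.zeros_like(m); k[y0:y1,x0:x1]=m[y0:y1,x0:x1]
    n,l,s,ce=cv2.connectedComponentsWithStats(k); i=1+np.argmax(s[1:,4]); return ce[i],s[i],l==i
S,T=C['side'],C['top']
for nm,bs,bt in(('green',(232,215,258,255),(172,180,194,203)),('blue',(248,192,268,222),(207,188,226,212))):
    lo,hi=((45,110,20),(75,255,230)) if nm=='green' else ((105,120,40),(125,255,255))
    for c,b in((S,bs),(T,bt)):
        ce,s,m=blob(c,lo,hi,b); print(nm,c['n'],ce.round(1),s)
        if c is S:
            us=ce
        else: ut=ce
    print(tri(S,us,T,ut), hit(S,*us,105),hit(T,*ut,120))
for c,b in((S,(248,125,275,148)),(T,(350,188,374,210))):
    ce,s,m=blob(c,(12,110,90),(28,255,255),b)
    (p,ax,a)=cv2.fitEllipse(cv2.convexHull(np.argwhere(m)[:,::-1].astype(np.int32)))
    print('brass',c['n'],ce.round(1),s,p,hit(c,*p,63))
a=cv2.resize(T['pixels'][165:225,160:400],None,fx=3.3,fy=3.3,interpolation=2)
b=cv2.resize(S['pixels'][120:300,220:340],None,fx=3.2,fy=3.2,interpolation=2)
cv2.imwrite('pics/crop.png',np.vstack([a[:,:,::-1][:, :790],np.pad(b,((0,0),(0,790-b.shape[1]),(0,0)))[:390,:,::-1]]))
E
```

```text
green side [244.4 240.1] [240 233  10  14 116]
green top [185.6 193.7] [181 190   8   7  29]
(array([529.49613907, 251.97350509,  85.05290612]), np.float64(3.5757812646365212)) [529.257925   271.16648612 105.        ] [521.13091534 245.22524279 120.        ]
blue side [257.4 212.7] [253 206  10  15 113]
blue top [216.9 201.8] [213 198   7   7  27]
(array([505.87134323, 153.60305402,  87.92553385]), np.float64(4.23328405076779)) [506.87251908 172.62203158 105.        ] [498.30204252 149.91234282 120.        ]
brass side [261.3 137.1] [255 134  14   7  78] (261.35693359375, 137.1414031982422) [ 526.79833587 -286.70886515   63.        ]
brass top [362.4 198.5] [354 192  16  15 137] (361.6578674316406, 199.06764221191406) [ 525.17540881 -294.01470066   63.        ]
```

View pics/crop.png

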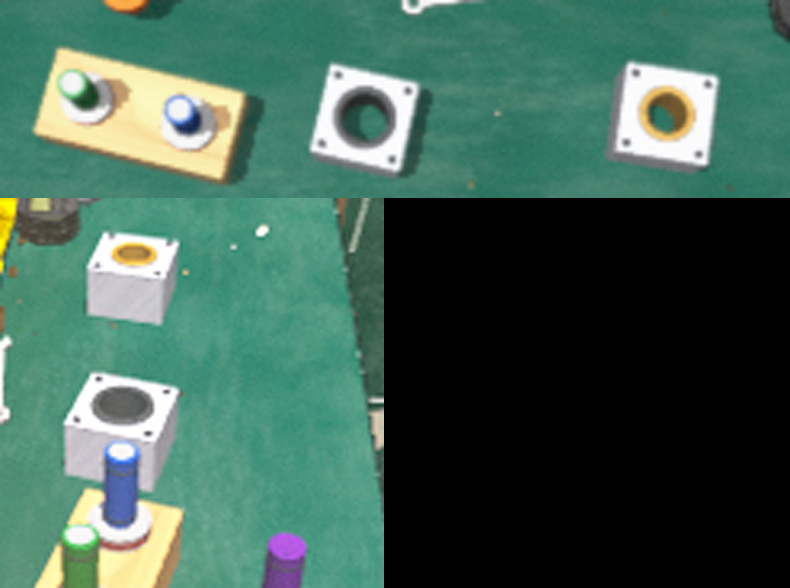

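The crop shows white-capped handles: green cap at top (181.8,190.2) and side (245.6,226.3). The brass bore is clearly separate from the steel one. I compute a hover pose for the close look.

```bash
cat >> h.py <<'E'
def plan(target,yaw_dir):
    """shift (m) & turn (/pi) in tool axes to put TCP at target, pointing down, jaw axis along yaw_dir"""
    o=manip.get_obs(); Rt=rot(o['tool_rot']); y=np.array([*yaw_dir,0.]); y/=np.linalg.norm(y)
    if y@Rt[:,1]<0: y=-y
    x=np.array([0,0,-1.]); Rg=np.c_[x,y,np.cross(x,y)]
    return (Rt.T@(np.array(target)-o['tool_pos'])/1000).round(4),(R.from_matrix(Rt.T@Rg).as_rotvec()/np.pi).round(4)
E
python3 - <<'E'
from h import *
S,T=[np.load(n+'0.npy',allow_pickle=True).item() for n in('side','top')]
g=hit(T,181.8,190.2,140);b=hit(T,160+181/3.3,165+104/3.3,140)
print('cap top',g,b,'side',hit(S,245.6,226.3,140),hit(S,220+122/3.2,120+252/3.2,140)); print(tri(S,(245.6,226.3),T,(181.8,190.2)))
Rt=rot(manip.get_obs()['tool_rot']);print(Rt.round(3))
r=(b-g)[:2]; print(r,np.linalg.norm(r))
for d in ((0,1),(1,0),r,(-r[1],r[0])): print(d,plan([525,250,250],d))
E
```

```text
cap top [527.68631961 253.03098044 140.        ] [510.54039398 154.18350778 140.        ] side [527.63957983 262.18294403 140.        ] [506.84803307 160.30910552 140.        ]
(array([528.73678467, 254.50707636, 132.84075468]), np.float64(0.6911836858220882))
[[-0.001  0.247  0.969]
 [-0.001  0.969 -0.247]
 [-1.    -0.001 -0.   ]]
[-17.14592563 -98.84747266] 100.3235048080935
(0, 1) (array([-0.0319, -0.1776,  0.447 ]), array([-0.0795, -0.0001,  0.0004]))
(1, 0) (array([-0.0319, -0.1776,  0.447 ]), array([4.205e-01, 2.000e-04, 4.000e-04]))
[-17.14592563 -98.84747266] (array([-0.0319, -0.1776,  0.447 ]), array([-0.0248, -0.0001,  0.0004]))
(np.float64(98.84747266063187), np.float64(-17.1459256263754)) (array([-0.0319, -0.1776,  0.447 ]), array([4.752e-01, 2.000e-04, 4.000e-04]))
```

```bash
python3 - <<'E'
import cv2
a=cv2.imread('pics/wrist0.png'); cv2.imwrite('pics/w0.png',a)
E
```

Request:
{"method": "jog_arm", "body": {
  "series": [
    [93,-0.032,-0.022,0.055,-0.003,0,0],
    [93,-0.032,-0.044,0.11,-0.006,0,0],
    [93,-0.032,-0.066,0.165,-0.009,0,0],
    [93,-0.032,-0.088,0.22,-0.012,0,0],
    [93,-0.032,-0.11,0.275,-0.015,0,0],
    [93,-0.032,-0.132,0.33,-0.018,0,0],
    [93,-0.032,-0.154,0.385,-0.021,0,0],
    [93,-0.032,-0.176,0.44,-0.0248,0,0]
  ]
}}

```text
t: 0.95
tool_pos: [455.2, 299.4, 250.5]
tool_rot: [0.135, 1.567, -0.135]
ft_force: [0.8, 1.3, -0.0]
gripper_width: 1.0
```

Request:
{"method": "jog_arm", "body": {
  "series": [
    [93,0,0,0,0,0,0],
    [93,0,0,0,0,0,0]
  ]
}}

```text
t: 1.15
tool_pos: [454.4, 300.0, 249.9]
tool_rot: [0.137, 1.568, -0.138]
ft_force: [0.7, -0.0, 0.2]
gripper_width: 0.997
```

```bash
python3 - <<'E'
from h import *
o=manip.get_obs(); print(o['t'],o['tool_pos'],rot(o['tool_rot']).round(3).tolist())
c=cam('wrist'); save(c,'w1.png'); np.save('w1.npy',c,allow_pickle=True)
E
```

```text
1.15 [454.3790486  300.00742267 249.92196708] [[-0.002, 0.174, 0.985], [-0.0, 0.985, -0.174], [-1.0, -0.0, -0.002]]
```

View pics/w1.png

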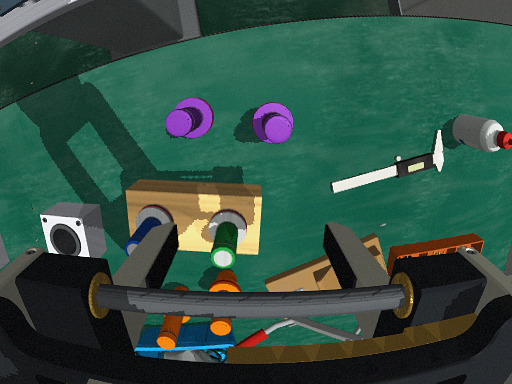

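The wrist view shows the green cap at about (223,258), with the white collar at (228,226). The blue gauge is to its left. I refine from this.

```bash
python3 - <<'E'
from h import *
c=np.load('w1.npy',allow_pickle=True).item()
h=cv2.cvtColor(c['pixels'],cv2.COLOR_RGB2HSV)
m=cv2.inRange(h,(0,0,190),(179,70,255)); k=np.zeros_like(m); k[244:275,205:245]=m[244:275,205:245]
n,l,s,ce=cv2.connectedComponentsWithStats(k); i=1+np.argmax(s[1:,4]); print(ce[i],s[i])
print('cap',hit(c,*ce[i],140),hit(c,223,258,140),'collar',hit(c,228,226,70))
p=hit(c,223,257,140); print(plan([p[0],p[1],250],(0.171,0.985)))
E
```

```text
[222.58695652 258.1826087 ] [214 251  18  16 230]
cap [530.58633133 257.33261837 140.        ] [530.42971327 257.82520341 140.        ] collar [524.90211869 259.63456688  70.        ]
(array([ 0.    , -0.0291,  0.082 ]), array([-0.0003, -0.0005,  0.0001]))
```

Request:
{"method": "jog_arm", "body": {
  "series": [
    [93,0,-0.015,0.04,0,0,0],
    [93,0,-0.03,0.081,0,0,0],
    [93,0,-0.03,0.081,0,0,0],
    [93,0,-0.03,0.081,0,0,0]
  ]
}}

```text
t: 1.6
tool_pos: [527.6, 258.5, 250.2]
tool_rot: [0.135, 1.568, -0.134]
ft_force: [-1.1, 1.1, 0.2]
gripper_width: 1.0
```

```bash
python3 - <<'E'
from h import *
o=manip.get_obs(); print(o['t'],o['tool_pos'])
c=cam('wrist'); save(c,'w2.png'); np.save('w2.npy',c,allow_pickle=True)
T=cam('top'); np.save('t2.npy',T,allow_pickle=True)
E
```

```text
1.6 [527.62838959 258.51059089 250.2182493 ]
```

View pics/w2.png

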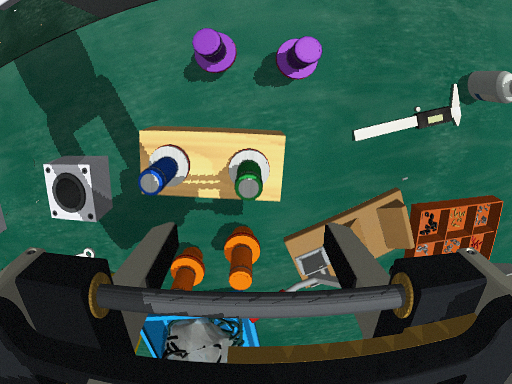

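The cap is now at about (248,187), laterally centred between the fingers.

```bash
python3 - <<'E'
from h import *
c=np.load('w2.npy',allow_pickle=True).item()
h=cv2.cvtColor(c['pixels'],cv2.COLOR_RGB2HSV)
m=cv2.inRange(h,(0,0,90),(179,75,255)); k=np.zeros_like(m); k[177:200,235:262]=m[177:200,235:262]
n,l,s,ce=cv2.connectedComponentsWithStats(k); i=1+np.argmax(s[1:,4]); print(ce[i],s[i])
print('cap',hit(c,*ce[i],140),hit(c,248,187,140),'collar',hit(c,249.5,168,70))
print(plan([529,256,86],(0.171,0.985)))
E
```

```text
[248.22539683 187.62539683] [239 178  20  20 315]
cap [530.20995616 257.23061809 140.        ] [529.54282774 257.12458763 140.        ] collar [527.94830955 258.73497972  70.        ]
(array([ 0.1646, -0.0026,  0.0027]), array([ 0.0006, -0.0003, -0.0001]))
```

Request:
{"method": "jog_arm", "body": {
  "series": [
    [93,0.04,-0.001,0.002,0,0,0],
    [93,0.08,-0.001,0.002,0,0,0],
    [93,0.12,-0.001,0.002,0,0,0],
    [93,0.15,-0.001,0.002,0,0,0],
    [93,0.164,-0.001,0.002,0,0,0],
    [93,0.164,-0.001,0.002,0,0,0],
    [93,0.164,-0.001,0.002,0,0,0]
  ]
}}

```text
t: 2.4
tool_pos: [530.9, 257.0, 88.0]
tool_rot: [0.135, 1.565, -0.134]
ft_force: [-0.2, 0.4, 0.1]
gripper_width: 1.0
```

Request:
{"method": "jog_arm", "body": {
  "series": [
    [0,0,0,0,0,0,0],
    [0,0,0,0,0,0,0],
    [0,0,0,0,0,0,0],
    [0,0,0,0,0,0,0],
    [0,0,0,0,0,0,0],
    [0,0,0,0,0,0,0],
    [0,0,0,0,0,0,0],
    [0,0,0,0,0,0,0]
  ]
}}

```text
t: 3.2
tool_pos: [530.4, 256.1, 86.5]
tool_rot: [0.135, 1.567, -0.135]
ft_force: [-0.3, 0.4, 0.4]
gripper_width: 0.363
```

Request:
{"method": "jog_arm", "body": {
  "series": [
    [0,0,0,0,0,0,0],
    [0,0,0,0,0,0,0],
    [0,0,0,0,0,0,0],
    [0,0,0,0,0,0,0]
  ]
}}

```text
t: 3.6
tool_pos: [530.4, 256.1, 86.5]
tool_rot: [0.135, 1.567, -0.135]
ft_force: [0.5, -0.8, -0.2]
gripper_width: 0.296
```

Request:
{"method": "jog_arm", "body": {
  "series": [
    [0,-0.01,0,0,0,0,0],
    [0,-0.03,0,0,0,0,0],
    [0,-0.06,0,0,0,0,0],
    [0,-0.1,0,0,0,0,0],
    [0,-0.14,0,0,0,0,0],
    [0,-0.175,0,0,0,0,0],
    [0,-0.175,0,0,0,0,0],
    [0,-0.175,0,0,0,0,0]
  ]
}}

```text
t: 4.4
tool_pos: [530.4, 256.3, 262.1]
tool_rot: [0.135, 1.565, -0.134]
ft_force: [-0.2, 0.0, -2.3]
gripper_width: 0.298
```

```bash
python3 - <<'E'
from h import *
o=manip.get_obs(); print(o['t'],o['tool_pos'],o['gripper_width']*93,o['ft_force'])
c=cam('wrist'); save(c,'w3.png'); np.save('w3.npy',c,allow_pickle=True)
for d in ((0,1),(0.171,0.985)): print(plan([526,-291,261],d))
E
```

```text
4.4 [530.38422513 256.2909868  262.14655091] 27.689590869712884 [-0.17542562  0.01370154 -2.30064549]
(array([-2.000e-04, -5.396e-01,  9.000e-02]), array([-0.0547, -0.0006,  0.0002]))
(array([-2.000e-04, -5.396e-01,  9.000e-02]), array([ 0.    , -0.0006,  0.0002]))
```

View pics/w3.png

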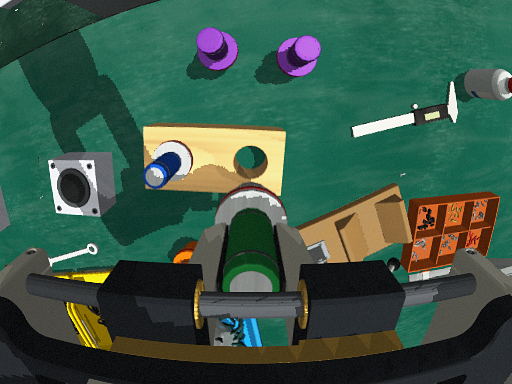

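The gauge is held (27.7 mm opening, 2.3 N weight) and the blue gauge is still in its hole. The emptied hole at (250,160) shows that the bore will be visible from the hover.

Request:
{"method": "jog_arm", "body": {
  "series": [
    [0,0,-0.03,0.005,0,0,0],
    [0,0,-0.07,0.012,0,0,0],
    [0,0,-0.115,0.019,0,0,0],
    [0,0,-0.16,0.027,0,0,0],
    [0,0,-0.205,0.034,0,0,0],
    [0,0,-0.25,0.042,0,0,0],
    [0,0,-0.295,0.049,0,0,0],
    [0,0,-0.34,0.057,0,0,0]
  ]
}}

```text
t: 5.25
tool_pos: [526.8, -89.8, 259.1]
tool_rot: [0.136, 1.571, -0.134]
ft_force: [1.3, 0.2, -2.9]
gripper_width: 0.297
```

Request:
{"method": "jog_arm", "body": {
  "series": [
    [0,0,-0.045,0.008,0,0,0],
    [0,0,-0.09,0.015,0,0,0],
    [0,0,-0.13,0.021,0,0,0],
    [0,0,-0.165,0.027,0,0,0],
    [0,0,-0.19,0.031,0,0,0],
    [0,0,-0.2,0.033,0,0,0],
    [0,0,-0.2,0.033,0,0,0],
    [0,0,-0.2,0.033,0,0,0]
  ]
}}

```text
t: 6.05
tool_pos: [526.4, -289.9, 260.4]
tool_rot: [0.136, 1.569, -0.133]
ft_force: [-0.3, 0.2, -3.4]
gripper_width: 0.299
```

```bash
python3 - <<'E'
from h import *
o=manip.get_obs(); print(o['t'],o['tool_pos'],rot(o['tool_rot']).round(3).tolist())
c3=np.load('w3.npy',allow_pickle=True).item(); print('rack hole',hit(c3,250.5,160.5,55))
c=cam('wrist'); save(c,'w4.png'); np.save('w4.npy',c,allow_pickle=True)
s=cam('side'); save(s,'s4.png'); np.save('s4.npy',s,allow_pickle=True)
cv2.imwrite('pics/c4.png',np.hstack([c['pixels'][90:290,140:390],np.zeros((200,5,3),np.uint8),cv2.resize(s['pixels'][60:160,210:310],(200,200))])[:,:,::-1].repeat(1,0))
E
```

```text
6.05 [ 526.41759364 -289.86592515  260.42528523] [[-0.002, 0.171, 0.985], [0.002, 0.985, -0.171], [-1.0, 0.002, -0.002]]
rack hole [528.21560869 258.31700438  55.        ]
```

View pics/c4.png

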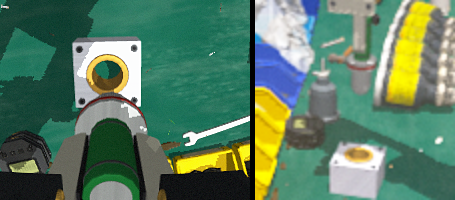

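The wrist view shows the brass bore at about (246,164), unobstructed, and the side view shows the gauge hanging upright. I fit the bushing rim on the z=63 plane, and the held cap too.

```bash
cat >> h.py <<'E'
def circ(P):
    A=np.c_[2*P,np.ones(len(P))]; s=np.linalg.lstsq(A,(P**2).sum(1),rcond=None)[0]
    r=np.sqrt(s[2]+s[:2]@s[:2]); return s[:2],r,np.std(np.hypot(*(P-s[:2]).T)-r)
E
python3 - <<'E'
from h import *
c=np.load('w4.npy',allow_pickle=True).item(); s=np.load('s4.npy',allow_pickle=True).item()
def brass(c,box):
    x0,y0,x1,y1=box;h=cv2.cvtColor(c['pixels'],cv2.COLOR_RGB2HSV); m=cv2.inRange(h,(12,100,60),(30,255,255)); k=np.zeros_like(m); k[y0:y1,x0:x1]=m[y0:y1,x0:x1]
    k=cv2.morphologyEx(k,cv2.MORPH_OPEN,np.ones((2,2)))
    cn=[q for q in cv2.findContours(k,cv2.RETR_CCOMP,cv2.CHAIN_APPROX_NONE)[0] if len(q)>20]
    for q in cn:
        P=np.array([hit(c,*p,63)[:2] for p in q[:,0]]); print(c['n'],len(q),circ(P),q[:,0].min(0),q[:,0].max(0), 'hullmid',(P.min(0)+P.max(0))/2)
brass(c,(215,130,280,195)); brass(s,(248,125,275,148))
print('cap edges: ', [hit(c,u,v,260.4+54)[:3].round(1) for u,v in((222,283),(279,283),(250,264),(250.5,285))])
E
```

```text
wrist 114 (array([ 526.96800423, -291.33129006]), np.float64(25.42065511081444), np.float64(0.9865818004154618)) [228 145] [268 184] hullmid [ 526.77298964 -291.55866622]
wrist 64 (array([ 520.75653134, -289.99464539]), np.float64(14.444051581204613), np.float64(1.6063432342817634)) [234 150] [262 170] hullmid [ 520.98068785 -289.76160025]
side 30 (array([ 522.55801616, -281.00287094]), np.float64(23.082457071078334), np.float64(1.3636585130767216)) [256 135] [269 141] hullmid [ 522.41500884 -281.06738217]
cap edges:  [array([ 521.1, -301.1,  314.4]), array([ 525.7, -275.3,  314.4]), array([ 512.9, -286.6,  314.4]), array([ 524.4, -288.4,  314.4])]
```

Request:
{"method": "jog_arm", "body": {
  "series": [
    [0,0.03,-0.002,0.001,0,0,0],
    [0,0.07,-0.002,0.001,0,0,0],
    [0,0.1,-0.002,0.001,0,0,0],
    [0,0.113,-0.002,0.001,0,0,0],
    [0,0.113,-0.002,0.001,0,0,0],
    [0,0.113,-0.002,0.001,0,0,0]
  ]
}}

```text
t: 6.75
tool_pos: [528.3, -293.4, 150.1]
tool_rot: [0.133, 1.565, -0.135]
ft_force: [-0.4, 0.2, -2.5]
gripper_width: 0.297
```

Request:
{"method": "jog_arm", "body": {
  "series": [
    [0,0.005,0,0,0,0,0],
    [0,0.01,0,0,0,0,0],
    [0,0.015,0,0,0,0,0],
    [0,0.02,0,0,0,0,0],
    [0,0.02,0,0,0,0,0]
  ]
}}

```text
t: 7.25
tool_pos: [526.9, -293.1, 127.7]
tool_rot: [0.136, 1.568, -0.134]
ft_force: [-0.5, 0.1, -2.2]
gripper_width: 0.296
```

Request:
{"method": "jog_arm", "body": {
  "series": [
    [0,0.004,0.001,0,0,0,0],
    [0,0.008,0.001,0,0,0,0],
    [0,0.012,0.001,0,0,0,0],
    [0,0.016,0.001,0,0,0,0],
    [0,0.016,0.001,0,0,0,0]
  ]
}}

```text
t: 7.75
tool_pos: [527.2, -292.1, 111.8]
tool_rot: [0.136, 1.568, -0.134]
ft_force: [-0.1, -0.5, -1.6]
gripper_width: 0.299
```

```bash
python3 - <<'E'
from h import *
for _ in range(3):
    o=manip.get_obs(); print(o['t'],o['tool_pos'],o['ft_force'],o['wrist_torque'])
c=cam('wrist'); save(c,'w5.png')
s=cam('side'); t=cam('top')
cv2.imwrite('pics/c5.png',np.hstack([c['pixels'][90:390,120:390],np.zeros((294,5,3),np.uint8),cv2.resize(s['pixels'][90:160,225:295],(294,294))])[:,:,::-1])
E
```

```text
7.75 [ 527.16695956 -292.0889856   111.76719823] [-0.13816738 -0.49547354 -1.61308645] [-0.0163644  -0.05473267  0.01291145]
7.75 [ 527.16695956 -292.0889856   111.76719823] [-0.13816738 -0.49547354 -1.61308645] [-0.0163644  -0.05473267  0.01291145]
7.75 [ 527.16695956 -292.0889856   111.76719823] [-0.13816738 -0.49547354 -1.61308645] [-0.0163644  -0.05473267  0.01291145]
```

View pics/c5.png

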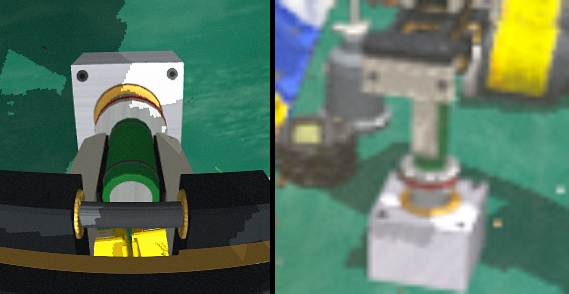

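The gauge is in the brass bore, about 27 mm deep by the tool height (111.8 mm against 139 mm at the mouth). Sideways forces are small. I lower it the rest of the way slowly.

Request:
{"method": "jog_arm", "body": {
  "series": [
    [0,0.004,0,0,0,0,0],
    [0,0.008,0,0,0,0,0],
    [0,0.012,0,0,0,0,0],
    [0,0.015,0,0,0,0,0],
    [0,0.015,0,0,0,0,0]
  ]
}}

```text
t: 8.4
tool_pos: [527.2, -292.1, 96.9]
tool_rot: [0.136, 1.568, -0.134]
ft_force: [0.0, 0.0, -2.1]
gripper_width: 0.3
```

Request:
{"method": "jog_arm", "body": {
  "series": [
    [0,0.001,0,0,0,0,0],
    [0,0.002,0,0,0,0,0],
    [0,0.002,0,0,0,0,0]
  ]
}}

```text
t: 8.7
tool_pos: [527.6, -292.4, 95.6]
tool_rot: [0.135, 1.567, -0.135]
ft_force: [-0.5, -0.1, -2.6]
gripper_width: 0.297
```

Request:
{"method": "jog_arm", "body": {
  "series": [
    [0,0.001,0,0,0,0,0],
    [0,0.001,0,0,0,0,0]
  ]
}}

```text
t: 8.9
tool_pos: [527.5, -292.4, 94.6]
tool_rot: [0.135, 1.567, -0.135]
ft_force: [0.3, 1.3, -2.7]
gripper_width: 0.3
```

Request:
{"method": "jog_arm", "body": {
  "series": [
    [0,0.001,0,0,0,0,0],
    [0,0.001,0,0,0,0,0]
  ]
}}

```text
t: 9.1
tool_pos: [527.6, -292.5, 94.5]
tool_rot: [0.135, 1.566, -0.135]
ft_force: [-3.1, 1.0, 4.4]
gripper_width: 0.298
```

The shoulder has met the bushing: about 7 N more than free hang, at the expected height. I press slightly further.

Request:
{"method": "jog_arm", "body": {
  "series": [
    [0,0.0005,0,0,0,0,0],
    [0,0.0005,0,0,0,0,0],
    [0,0.0005,0,0,0,0,0]
  ]
}}

```text
t: 9.4
tool_pos: [527.7, -292.5, 94.5]
tool_rot: [0.134, 1.566, -0.135]
ft_force: [-2.8, 1.4, 7.1]
gripper_width: 0.294
```

Request:
{"method": "jog_arm", "body": {
  "series": [
    [0,0,0,0,0,0,0],
    [0,0,0,0,0,0,0],
    [0,0,0,0,0,0,0]
  ]
}}

```text
t: 9.7
tool_pos: [527.6, -292.5, 94.5]
tool_rot: [0.134, 1.566, -0.135]
ft_force: [-3.0, 2.5, 7.4]
gripper_width: 0.3
```

The wrist reads +7.3 N against −2.5 N hanging, so about 10 N on the bushing, held for 0.6 s with no further descent (z 94.5). I ease off, open and withdraw.

Request:
{"method": "jog_arm", "body": {
  "series": [
    [0,-0.001,0,0,0,0,0],
    [0,-0.001,0,0,0,0,0],
    [93,-0.001,0,0,0,0,0],
    [93,-0.001,0,0,0,0,0],
    [93,-0.001,0,0,0,0,0],
    [93,-0.001,0,0,0,0,0],
    [93,-0.001,0,0,0,0,0],
    [93,-0.001,0,0,0,0,0]
  ]
}}

```text
t: 10.5
tool_pos: [527.6, -292.4, 94.0]
tool_rot: [0.135, 1.567, -0.135]
ft_force: [0.0, 0.4, 0.5]
gripper_width: 0.762
```

Request:
{"method": "jog_arm", "body": {
  "series": [
    [93,0,0,0,0,0,0],
    [93,0,0,0,0,0,0],
    [93,0,0,0,0,0,0],
    [93,0,0,0,0,0,0]
  ]
}}

```text
t: 10.9
tool_pos: [527.6, -292.4, 94.1]
tool_rot: [0.135, 1.567, -0.135]
ft_force: [0.3, -0.2, -0.1]
gripper_width: 0.998
```

Request:
{"method": "jog_arm", "body": {
  "series": [
    [93,-0.02,0,0,0,0,0],
    [93,-0.05,0,0,0,0,0],
    [93,-0.09,0,0,0,0,0],
    [93,-0.13,0,0,0,0,0],
    [93,-0.16,0,0,0,0,0],
    [93,-0.16,0,0,0,0,0],
    [93,-0.16,0,0,0,0,0]
  ]
}}

```text
t: 11.6
tool_pos: [527.7, -292.6, 254.6]
tool_rot: [0.134, 1.565, -0.136]
ft_force: [0.4, 0.0, -0.4]
gripper_width: 1.001
```

```bash
python3 - <<'E'
from h import *
o=manip.get_obs(); print(o['t'],o['tool_pos'],o['ft_force'],o['qvel'].round(4))
c=cam('wrist'); np.save('w6.npy',c,allow_pickle=True); save(c,'w6.png'); s=cam('side')
cv2.imwrite('pics/c6.png',np.hstack([c['pixels'][60:360,100:400],np.zeros((300,5,3),np.uint8),cv2.resize(s['pixels'][90:270,215:315],(167,300)) ])[:,:,::-1])
E
```

```text
11.6 [ 527.70303028 -292.56681889  254.63921996] [ 0.38720403  0.00978638 -0.35237944] [-0.0002  0.0299  0.0398  0.0009 -0.0038  0.0004]
```

View pics/c6.png

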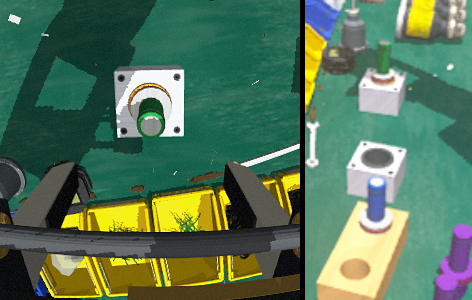

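The gauge stands upright in the brass bore with its cap at wrist pixel (250,183). The fingers are clear and the blue gauge is still in the rack. One numeric check, then hand-in.

```bash
python3 - <<'E'
from h import *
c=np.load('w6.npy',allow_pickle=True).item()
print('cap if seated',hit(c,250.5,183.5,148),'if 20mm proud',hit(c,250.5,183.5,168))
print(manip.hand_in())
E
```

```text
cap if seated [ 525.73602961 -290.90757977  148.        ] if 20mm proud [ 519.72719026 -289.86975424  168.        ]
the job is handed in; nothing more can be done
None
```

I took the green gauge from the rack, lowered it into the brass bore while holding it, did the no-go check and left it standing there. The job is handed in at about 11.7 s of the 38 s allowed; no verdict was reported.

- **No-go check:** the wrist force went from about −2.5 N hanging to about +7.3 N. That is roughly 10 N on the bushing, held for about 0.6 s. The tool stayed at z ≈ 94.5 mm, where the shoulder rests on the bushing, so the no-go section did not enter.
- **Final check:** after I let go, the last pictures showed the gauge upright in the brass bore. Its cap measured at (525.7, −290.9) mm, with the bore at (527.0, −291.3) mm, so about 1.4 mm apart. The fingers were open and clear, with the tool at z ≈ 255 mm. The blue gauge was still in its hole by eye; I did not re-measure its position.
- **Disagreements:** the side camera put the bore's y position 5 to 10 mm away from the top and wrist cameras, so I went with those two. About 3 N of sideways force showed during the push and disappeared on release.

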